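# Turn the round module to face the test head, then dock the head

### The job

The round module sitting in the black nest of the test fixture is turned the wrong way. Leave it in its nest and turn it until its white connector points straight at the sliding test head (along the white line on the base plate), then push the head all the way forward to its stop so that its fork straddles the connector. Do not lift the module out, and leave the other things on the bench where they are.

Things in the scene. Friction and masses are not known exactly. Their poses are not given: they have to be found in the camera images.
- fixture: Test fixture bolted to the bench: grey plate 120 mm (x) by 225 mm (y from -60 to +165), 8 mm thick. Origin: on the bench under the nest's centre; z up; y runs from the nest along the painted white line to the sliding head. Nest: black ring about the origin, 94 mm outside, 80 mm inside diameter, rim 18 mm above the bench. Corner screw heads 12 mm high.
- module: Round module in the nest, free to turn: aluminium drum 77 mm diameter, 36 mm tall, about 0.25 kg; on its blue top a black relay (19 x 15 mm, top 51 mm above the underside) on the side away from the connector, and a small steel can. Origin: centre of the underside, on the plate 8 mm above the bench. z: turning axis; +y: towards its connector.
- connector_end (a point): Middle of the outer end face of the white block connector of the module in the nest, 62 mm from the module's axis. The connector is 24 mm wide and sticks out of the drum's side from radius 38.5 to 62 mm, 22 to 38 mm above the bench, so it passes over the nest's rim.
- head (a joint): Travel of the test head towards the nest: 0 drawn back, 0.050 m at its forward stop; stays where left (2 N friction). Black block 52 mm wide (fixture x), 32 mm long (y), 14 to 40 mm above the bench, centre 134 mm from the nest's centre at 0, 84 mm at 0.050.
- fork (a point): Midpoint between the tips of the head's two fork prongs, 30 mm above the bench, 38 mm ahead of the block's centre. Prongs 8 mm wide, 36 mm apart inside, 22 to 38 mm above the bench, pointing at the nest. At the stop they lie either side of the connector with 6 mm to spare each side; a connector turned aside blocks them.
- head_post (a point): Push post of the head: aluminium plate standing on the block's centre, 40 mm wide (fixture x), 12 mm thick (fixture y), from 40 to 74 mm above the bench. This point is on its centre line, 74 mm above the bench (its top).
- spare_module: Bystander: a second module of the same kind, standing on the bench beside the fixture; origin at the centre of its underside. Leave it.
- relay: Bystander: loose black relay 29 x 13 x 16 mm beside the fixture; origin at the centre of its underside.
- screwdriver: Bystander: screwdriver 170 mm long lying beside the fixture, along its own x; origin under its middle.
- flux_jar: Bystander: small jar 50 mm diameter, 40 mm tall; origin at the centre of its underside.
- terminal_strip: Bystander: terminal strip 60 x 12 x 12 mm; origin at the centre of its underside.
- pliers: Bystander: pliers about 170 mm long, lying along their own x; origin under the pivot.
Mind the look-alikes: they are no part of the job. Leave any orange or yellow look-alike of the module alone.

How it is judged:
On the way, in this order (a step that is already met when the one before it is completed fails the run):
1. the connector points at the head (its end within 9 mm of the fixture's centre line) while the head is still short of it (x of connector_end in the frame of fixture between -0.009 and 0.009 m and y of connector_end in the frame of fixture above 0.045 m and value of joint head below 0.04 m), for 0.1 s.
2. the head is fully forward at its stop, astride the connector (x of connector_end in the frame of fixture between -0.009 and 0.009 m and y of connector_end in the frame of fixture above 0.045 m and value of joint head above 0.046 m), for 0.2 s.
At the end, for the whole second after the job is handed in: The module sits flat in its nest (origin less than 12 mm above the bench, tilt under 0.09 rad) and is at rest, the end of its connector is on the head's side within 9 mm of the fixture's centre line, and the head is fully forward (over 46 of 50 mm) (all of step 2 and z of module in the frame of fixture below 0.012 m and angle between module's own z axis and vertical below 0.09 rad and linear speed of module below 0.02 m/s and angular speed of module below 0.1 rad/s); the robot touches nothing.
It fails at once if the module is lifted out of its nest (its origin more than 20 mm above the bench) or tipped by more than 0.35 rad (z of module in the frame of fixture above 0.02 m or angle between module's own z axis and vertical above 0.35 rad).
It fails at once if another thing on the bench is shifted by more than 30 mm (distance of any of spare_module, relay, screwdriver, flux_jar, terminal_strip, pliers from where it was at the start of the episode above 0.03 m).
It also fails if it takes over 51 s, if anything falls off the work surface, if the arm or the gripper's body presses on something with over 40 N, if the wrist force passes 120 N, or if a joint passes its speed limit or range.

### The arm

A 7-joint arm with a two-finger parallel gripper is mounted at the origin on the work surface. World frame = base frame: x ahead of the robot, y to its left, z up, the work surface at z = 0. Lengths are in m, angles in rad, forces in N, time in s.
With the tool pointing down it reaches from about 0.4 to 0.875 m from the base axis. Payload 19.3 kg.
Tool frame: the origin (TCP) lies at the very end of the fingers, on their centre line; the grasp point (between the pads) lies 19 mm behind it; z points along the fingers, y is the line along which they close (so a half turn about z gives the same grasp; the last joint's range is limited). The gripper opens to 85 mm and grips with 20 to 120 N. Pads are 22 mm wide; open, the fingers measure 114 mm over their backs; the gripper's body (76 mm by 85 mm) begins 54 mm behind the grasp point. The pads swing forward as they close: fully open they stand 13 mm farther back than shut.
Start: joints at [1.167, 0.521, -0.036, 1.599, 0.021, 1.021, -0.113], TCP at [0.205, -0.591, 0.231] pointing down, gripper open.
Joint ranges: [-2.91, 2.91], [-0.3, 2.13], [-1.5, 1.42], [0.17, 2.43], [-1.26, 4.41], [0.16, 1.93], [-2.52, 2.52]. Speed limits (rad/s): [1.89, 1.89, 2.39, 2.39, 3.01, 3.01, 3.01].

### API

Orientations are given as [roll, pitch, yaw] about the fixed x, y, z axes, in that order (R = Rz(yaw) Ry(pitch) Rx(roll)).
In Python, from workcell import observe, grab_frame, job_done gives the robot as it stands.
- The arm moves only by the tool move_arm, never from a script. Its argument "plan" is a list that holds one entry, the list of rows, each a list of 7 numbers: the shift along the tool's x, y, z each as a share of 0.02 m, from -1 to 1, then the turn, a rotation vector about the tool's x, y, z each as a share of 6 degrees, from -1 to 1, then the opening, from -1 (shut) to 1 (fully open). A call has exactly 10 rows; each row shifts and turns the commanded pose from where the row before left it, along the tool's axes as they then stand; what a row does not reach is not made up. A row lasts 1/10 s, in which the tool goes at most 50 mm and 8.59 degrees, less where a joint would pass 70% of its speed; a pose out of reach is approached as far as the arm can. A call with a number of a shift or a turn outside -1 to 1 is refused whole. A call with a gripper value outside its range is refused whole. The fingers move at their own pace and stop on an object; "grip_force" is the grip in N (left out, the last holds). Time passes only in rows, so rows that do not move let the fingers close, or fill a call up. It gives the time, the measured TCP pose, the force, the opening and the grip force at its end, in the units of the state.
- observe(): the state, without advancing time (a new reading comes with each control period).
- grab_frame(name): name is "scene" or "top" or "wrist"; returns a dict with "color" (480x640x3 uint8, red, green, blue), "intrinsics" (3x3 intrinsics, pixels), "k1" (the pictures are not rectified: a ray, as slopes to the right and down, at radius r is drawn at 1 + k1 r^2 times it, then the intrinsics apply), "position" and "orientation" of the camera in the world; the wrist camera has in their place "tool_from_camera" (4x4, takes a point from camera to tool coordinates, whose origin is the TCP and whose axes are the flange's). Camera axes: x right, y down, z forward; pixel columns grow to the right and rows downward; lengths in m; the calibration is good to about 2 mm. A picture is of the moment at which its call begins: read the wrist's pose just before it. There is no depth.
- job_done(): hands the job in; it is judged then, once.
The state is a dict: "clock": time; "qpos": joint angles; "qd": joint speeds; "joint_efforts": joint torques, N m; "position": TCP position; "tool_rot": TCP orientation; "force": force on the tool from outside, world axes, zero at the start; "moment": the same for the moment, N m; "grip_width": finger opening in m; "finger_force": force on a finger pad.
Only numpy, scipy, OpenCV 4.12 (cv2) and the standard library are available. Lean on these libraries where they do the work, as an engineer would, in place of code of your own. Each camera call takes 0.05 s, during which the arm holds its last target. There are 200 camera calls.

## Working session

There is one attempt and no reset: what is moved stays moved. The work goes in short steps, Python scripts to look and compute and a tool call to move; the robot and the scene stay as the last step left them, time stands still between calls to the robot, and variables do not carry over. Pictures are saved under pics/ and viewed, at most 10 in all, crops included, and the job is handed in when it is done.

Besides the shell and the picture viewer there is one more tool, called after "Emit:" as name(argument=value, ...) on one line, values as JSON. move_arm: Moves the arm, as the interface text tells. Shift numbers are shares of 0.02 m and turn numbers shares of 6 degrees, none past 1 either way. Its arguments: {"type":"object","properties":{"plan":{"type":"array"},"grip_force":{"type":"number"}},"required":["plan"]}

```bash
mkdir -p pics
cat > h.py <<'E'
import numpy as np, cv2
from workcell import observe, grab_frame
def und(f,uv):
    K=np.array(f["intrinsics"]);k=f["k1"]
    uv=np.atleast_2d(np.array(uv,float))
    return cv2.undistortPoints(uv[:,None],K,np.array([k,0,0,0,0.]))[:,0]
def R(o):
    from scipy.spatial.transform import Rotation as Ro
    o=np.array(o,float)
    return o if o.shape==(3,3) else (Ro.from_euler('xyz',o).as_matrix() if o.size==3 else Ro.from_quat(o).as_matrix())
def cast(f,uv,z):
    p=und(f,uv); d=np.c_[p,np.ones(len(p))]@R(f["orientation"]).T; c=np.array(f["position"])
    return c+d*((z-c[2])/d[:,2])[:,None]
def proj(f,P):
    P=np.atleast_2d(P); q=(P-np.array(f["position"]))@R(f["orientation"]); s=q[:,:2]/q[:,2:]
    s=s*(1+f["k1"]*(s**2).sum(1))[:,None]; K=np.array(f["intrinsics"]); return s*[K[0,0],K[1,1]]+K[:2,2]
def save(f,n): cv2.imwrite(f"pics/{n}.png",f["color"][:,:,::-1])
E
python3 - <<'E'
from h import *
s=observe();print(s)
for n in("top","scene"):
    f=grab_frame(n);save(f,n);np.save(n,f,allow_pickle=True);print({k:v for k,v in f.items() if k!="color"})
E
```

```text
{'clock': 0.0, 'qpos': array([ 1.16678976,  0.522029  , -0.0363405 ,  1.59997919,  0.02119849,
        1.02112776, -0.11281292]), 'qd': array([-3.55209862e-05,  1.84730032e-03, -4.02297437e-04, -5.63226637e-04,
        9.22385871e-04,  3.02863395e-04, -7.17842385e-05]), 'joint_efforts': array([-1.36969455e-03, -9.27098608e+01,  1.97907664e+00, -3.69930875e+01,
        1.78107340e-02,  8.09523510e-03,  8.81574306e-05]), 'position': array([ 0.20463875, -0.59019352,  0.23072657]), 'tool_rot': array([-3.14043675e+00,  7.54824306e-05,  3.33793760e-01]), 'force': array([ 0.22324522,  0.69115505, -0.60253379]), 'moment': array([ 0.02607983,  0.00515031, -0.02015117]), 'finger_force': 0.0, 'grip_width': 0.08534494861938415}
{'intrinsics': array([[502.40905626,   0.        , 317.55093429],
       [  0.        , 502.40905626, 242.19690395],
       [  0.        ,   0.        ,   1.        ]]), 'k1': -0.13559211351941045, 'position': array([ 0.42630295, -0.12856522,  0.91276662]), 'orientation': array([-2.96335137, -0.01648484, -1.54550584])}
{'intrinsics': array([[439.30334923,   0.        , 318.48647262],
       [  0.        , 439.30334923, 245.98924311],
       [  0.        ,   0.        ,   1.        ]]), 'k1': -0.06460199927176692, 'position': array([ 1.00158528, -0.25142374,  0.62663106]), 'orientation': array([-2.45055657, -0.01689133,  1.33342493])}
```

View pics/top.png

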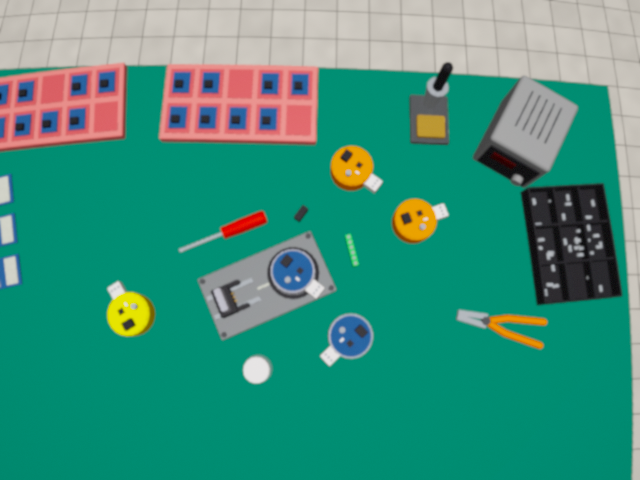

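View pics/scene.png

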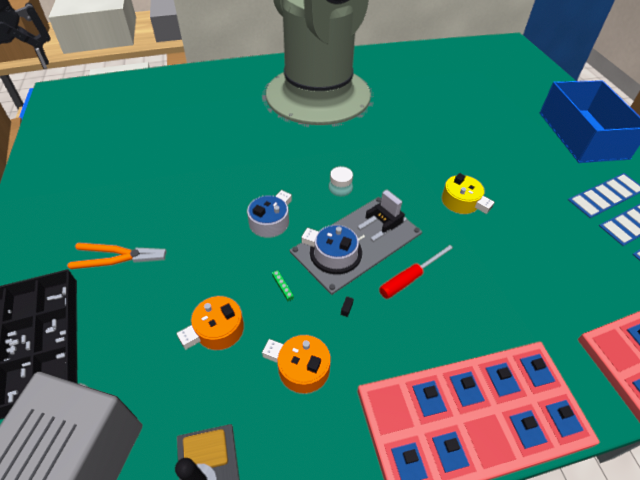

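The top view shows the fixture as a grey plate. The blue module in the black nest is at (293,271) with its white connector at (316,288), and the head is at (228,298). The look-alikes are:
- Spare blue module on the bench at (350,337).
- Orange modules at (352,167) and (415,220).
- Yellow module at (130,314).

Only the one at (293,271) sits in the black nest, so that's the target. I'll confirm it with an enlarged crop.

Run:
```python
from h import *
f=np.load("top.npy",allow_pickle=True).item();im=f["color"];hsv=cv2.cvtColor(im,cv2.COLOR_RGB2HSV)
cv2.imwrite("pics/crop.png",cv2.resize(im[220:350,190:350][:,:,::-1],None,fx=4.9,fy=4.5,interpolation=cv2.INTER_CUBIC) if 0 else cv2.resize(im[225:345,190:350][:,:,::-1],(800,600),interpolation=cv2.INTER_CUBIC))
# plate: not green, connected comp in ROI
H,S,V=cv2.split(hsv)
ng=((S<90)|(H<60)|(H>95)).astype(np.uint8); 
n,l,st,c=cv2.connectedComponentsWithStats(ng); k=l[320,225]; m=(l==k).astype(np.uint8); print(st[k])
cs=max(cv2.findContours(m,0,2)[0],key=cv2.contourArea)
hp=cv2.convexHull(cs)[:,0]; P=cast(f,hp,0.008)[:,:2]
r=cv2.minAreaRect(P.astype(np.float32)); print(r); 
bx=cv2.boxPoints(r)
# blue of module top
b=((H>98)&(H<125)&(S>120)).astype(np.uint8); b[:,:]*=1
n,l,st,c=cv2.connectedComponentsWithStats(b)
for i in range(1,n):
    if st[i,4]>300 and 250<c[i][0]<380 and c[i][1]>230:
        pts=np.argwhere(l==i)[:,::-1]; h=cv2.convexHull(pts.astype(np.int32))[:,0]; W=cast(f,h,0.044 if c[i][1]<310 else .036)
        print(c[i],cv2.minEnclosingCircle(W[:,:2].astype(np.float32)),W[:,:2].mean(0), cv2.fitEllipse(W[:,:2].astype(np.float32)*1000))
w=((S<50)&(V>190)).astype(np.uint8)
n,l,st,c=cv2.connectedComponentsWithStats(w)
for i in range(1,n):
    if st[i,4]>15 and 190<c[i][0]<350 and 225<c[i][1]<350: print("white",st[i],c[i],cast(f,c[i],.038))
```

```text
[ 198  231  138  109 8265]
((0.5095230340957642, -0.04871268570423126), (0.12076002359390259, 0.22509345412254333), 25.394182205200195)
[292.63987792 270.51373347] ((0.532438337802887, -0.09608359634876251), 0.033626288175582886) [ 0.53096161 -0.0933341 ] ((532.3326416015625, -96.13381958007812), (66.3326644897461, 66.77136993408203), 177.80392456054688)
[350.15513834 336.1798419 ] ((0.4222106635570526, -0.19981235265731812), 0.03359355032444) [ 0.42189977 -0.1974146 ] ((422.22064208984375, -199.79888916015625), (66.52799987792969, 66.85091400146484), 4.329339504241943)
white [306 280  18  18 206] [314.25728155 288.25728155] [[ 0.50254489 -0.1353213   0.038     ]]
white [258 284  10   5  20] [262.75 285.9 ] [[ 0.50413085 -0.04543213  0.038     ]]
white [215 289  12  21 102] [220.11764706 299.2745098 ] [[0.478544   0.02796361 0.038     ]]
```

View pics/crop.png

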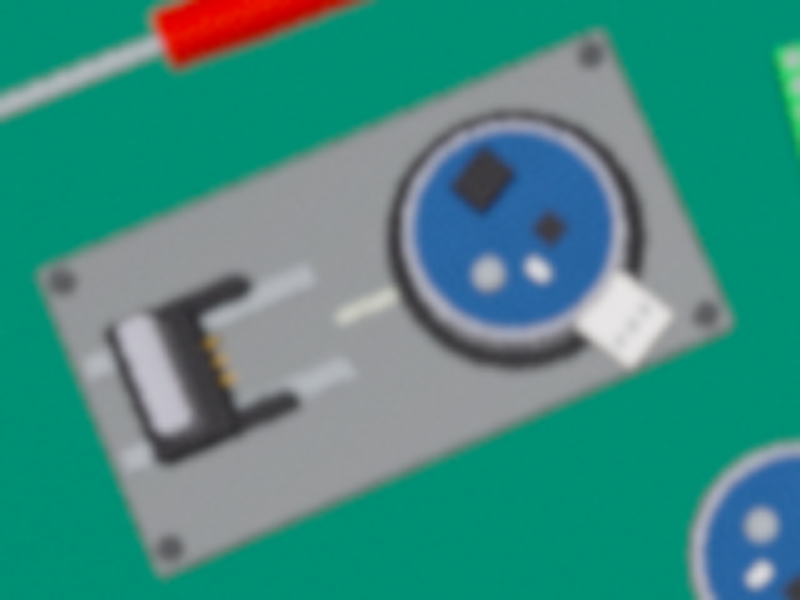

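The crop confirms the target. It's the blue module inside the black ring, with the white line and head to its lower left and its connector at crop (625,318).

- **Position:** the nest from the plate and the drum circle from the blue top agree within 0.5 mm at (0.532, -0.096).
- **Turn needed:** the line points at 115.4° and the connector at 232.7°, at a radius of 49 mm where 50 is expected. So it needs about 117° clockwise.

I'll move above the nest, then turn the wrist to yaw ≈ 85° so the fingers clear the connector.

Emit:
move_arm(plan=[[[0.94,-0.72,0,0,0,0,1],[0.94,-0.72,0,0,0,0,1],[0.94,-0.72,0,0,0,0,1],[0.94,-0.72,0,0,0,0,1],[0.94,-0.72,0,0,0,0,1],[0.94,-0.72,0,0,0,0,1],[0.94,-0.72,0,0,0,0,1],[0.94,-0.72,0,0,0,0,1],[0.94,-0.72,0,0,0,0,1],[0.94,-0.72,0,0,0,0,1]]])

```text
clock: 1.1
position: [0.3355, -0.3919, 0.2311]
tool_rot: [-3.141, 0.0, 0.334]
force: [-0.1, -0.0, 0.8]
grip_width: 0.0856
finger_force: 0.0
```

Emit:
move_arm(plan=[[[0.94,-0.72,0,0,0,0,1],[0.94,-0.72,0,0,0,0,1],[0.94,-0.72,0,0,0,0,1],[0.94,-0.72,0,0,0,0,1],[0.94,-0.72,0,0,0,0,1],[0.94,-0.72,0,0,0,0,1],[0.94,-0.72,0,0,0,0,1],[0.94,-0.72,0,0,0,0,1],[0.94,-0.72,0,0,0,0,1],[0.94,-0.72,0,0,0,0,1]]])

```text
clock: 2.1
position: [0.466, -0.1943, 0.2311]
tool_rot: [-3.141, 0.0, 0.334]
force: [-0.5, -0.4, -0.1]
grip_width: 0.0852
finger_force: 0.0
```

Emit:
move_arm(plan=[[[0.94,-0.72,0,0,0,0,1],[0.94,-0.72,0,0,0,0,1],[0.94,-0.72,0,0,0,0,1],[0.94,-0.72,0,0,0,0,1],[0.94,-0.72,0,0,0,0,1],[0,0,0,0,0,-1,1],[0,0,0,0,0,-1,1],[0,0,0,0,0,-1,1],[0,0,0,0,0,-1,1],[0,0,0,0,0,-1,1]]])

```text
clock: 3.1
position: [0.5307, -0.0964, 0.231]
tool_rot: [-3.141, 0.0, 0.862]
force: [0.4, 0.4, -0.4]
grip_width: 0.0853
finger_force: 0.0
```

Emit:
move_arm(plan=[[[0,0,0,0,0,-1,1],[0,0,0,0,0,-1,1],[0,0,0,0,0,-1,1],[0,0,0,0,0,-1,1],[0,0,0,0,0,-1,1],[0,0,0,0,0,-1,1],[0,0,0.5,0,0,0,1],[0,0,1,0,0,0,1],[0,0,1,0,0,0,1],[0,0,0,0,0,0,1]]])

```text
clock: 4.1
position: [0.5294, -0.0963, 0.1786]
tool_rot: [-3.137, -0.0, 1.483]
force: [-0.6, -0.1, 0.2]
grip_width: 0.0851
finger_force: 0.0
```

```bash
cat >> h.py <<'E'
def wrist():
    s=observe(); f=grab_frame("wrist"); T=np.array(f["tool_from_camera"]); Rt=R(s["tool_rot"])
    f["position"]=s["position"]+Rt@T[:3,3]; f["orientation"]=Rt@T[:3,:3]; return s,f
E
python3 - <<'E'
from h import *
s,f=wrist();save(f,"w1");np.save("w1",f,allow_pickle=True);print(s["position"],s["tool_rot"],s["qpos"]);print(f["position"])
print(proj(f,[[.5324,-.0961,.044],[.5025,-.1353,.038]]))
hsv=cv2.cvtColor(f["color"],cv2.COLOR_RGB2HSV);H,S,V=cv2.split(hsv)
b=((H>98)&(H<125)&(S>120)).astype(np.uint8)
n,l,st,c=cv2.connectedComponentsWithStats(b)
for i in range(1,n):
    if st[i,4]>2000:
        pts=np.argwhere(l==i)[:,::-1].astype(np.int32);h=cv2.convexHull(pts)[:,0]
        print(st[i],cv2.minEnclosingCircle(cast(f,h,.044)[:,:2].astype(np.float32)))
w=((S<50)&(V>190)).astype(np.uint8)
n,l,st,c=cv2.connectedComponentsWithStats(w)
for i in range(1,n):
    if st[i,4]>300: print("white",st[i],c[i],cast(f,c[i],.038))
E
```

```text
[ 0.52936181 -0.09630278  0.1786196 ] [-3.13732784e+00 -3.59252799e-04  1.48284313e+00] [ 0.41176165  0.48439688 -0.46052161  1.861446    0.27489324  0.86291062
 -0.27214179]
[ 0.53654089 -0.02555866  0.32060973]
[[329.55908092 227.3722578 ]
 [293.36952569 280.47945338]]
[ 278  176  102   99 6726] ((0.5317893624305725, -0.09548477828502655), 0.03536602854728699)
[ 185  324   60   79 2228] ((0.4253036081790924, -0.1944328397512436), 0.034278370440006256)
white [  35  131   65   66 3320] [ 66.91355422 163.81596386] [[ 0.35944952 -0.0381363   0.038     ]]
white [272 259  42  41 801] [292.31460674 279.71285893] [[ 0.50179606 -0.1346357   0.038     ]]
white [131 304  37  29 481] [147.8024948  318.36174636] [[ 0.38995494 -0.15615902  0.038     ]]
white [542 357  30  24 314] [556.49044586 368.86624204] [[ 0.69820973 -0.22593958  0.038     ]]
```

View pics/w1.png

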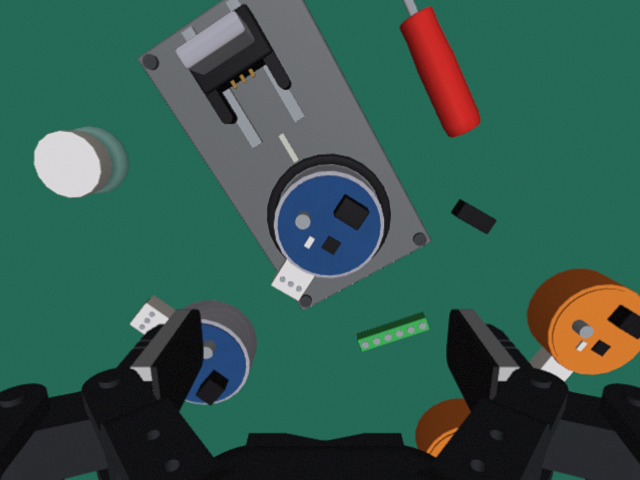

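The wrist view confirms it: drum at (330,226), connector at (292,280), agreeing with the top view within 1 mm. Next I'll check where the open fingertips really are.

Run:
```python
from h import *
f=np.load("w1.npy",allow_pickle=True).item();s=observe();Rt=R(s["tool_rot"])
for z in(0,-.013,-.02):
  print(z,np.round(proj(f,[s["position"]+Rt@np.array([x,y,z]) for y in(-.0425,.0425) for x in(.011,-.011)])).tolist())
```

```text
0 [[210.0, 291.0], [215.0, 345.0], [442.0, 291.0], [438.0, 345.0]]
-0.013 [[200.0, 306.0], [205.0, 364.0], [453.0, 306.0], [447.0, 364.0]]
-0.02 [[193.0, 316.0], [199.0, 376.0], [459.0, 316.0], [453.0, 376.0]]
```

Open tips are 13 mm behind the TCP, so TCP z ≈ 0.012 puts them at about 24 mm, above the 18 mm rim. I'll centre and descend.

Emit:
move_arm(plan=[[[0.03,0.13,0,0,0,0,1],[0,0,1,0,0,0,1],[0,0,1,0,0,0,1],[0,0,1,0,0,0,1],[0,0,1,0,0,0,1],[0,0,1,0,0,0,1],[0,0,0.5,0,0,0,1],[0,0,0,0,0,0,1],[0,0,0,0,0,0,1],[0,0,0,0,0,0,1]]])

```text
clock: 5.15
position: [0.5342, -0.0961, 0.0724]
tool_rot: [3.14, 0.0, 1.485]
force: [-0.3, -0.1, 0.3]
grip_width: 0.0853
finger_force: 0.0
```

Emit:
move_arm(plan=[[[0.02,-0.11,0,0,0,0,1],[0,0,0.6,0,0,0,1],[0,0,0.5,0,0,0,1],[0,0,0.5,0,0,0,1],[0,0,0.5,0,0,0,1],[0,0,0.5,0,0,0,1],[0,0,0.4,0,0,0,1],[0,0,0,0,0,0,1],[0,0,0,0,0,0,1],[0,0,0,0,0,0,1]]])

```text
clock: 6.15
position: [0.5316, -0.0955, 0.0117]
tool_rot: [3.141, 0.0, 1.486]
force: [0.2, -0.3, -0.1]
grip_width: 0.0854
finger_force: 0.0
```

Emit:
move_arm(plan=[[[0,0,0,0,0,0,0.6],[0,0,0,0,0,0,0.6],[0,0,0,0,0,0,0.6],[0,0,0,0,0,0,0.6],[0,0,0,0,0,0,0.6],[0,0,0,0,0,0,0.6],[0,0,0,0,0,0,0.6],[0,0,0,0,0,0,0.6],[0,0,0,0,0,0,0.6],[0,0,0,0,0,0,0.6]]], grip_force=25)

```text
clock: 7.15
position: [0.5317, -0.0955, 0.0119]
tool_rot: [3.141, 0.0, 1.486]
force: [-1.5, -0.1, 6.9]
grip_width: 0.0759
finger_force: 27.9
```

Gripped: 76 mm measured against the 77 mm drum. Now turning clockwise.

Emit:
move_arm(plan=[[[0,0,0,0,0,0.5,0.6],[0,0,0,0,0,0.8,0.6],[0,0,0,0,0,0.8,0.6],[0,0,0,0,0,0.8,0.6],[0,0,0,0,0,0.8,0.6],[0,0,0,0,0,0.8,0.6],[0,0,0,0,0,0.8,0.6],[0,0,0,0,0,0.8,0.6],[0,0,0,0,0,0.5,0.6],[0,0,0,0,0,0,0.6]]])

```text
clock: 8.15
position: [0.5319, -0.0954, 0.012]
tool_rot: [3.141, -0.001, 0.792]
force: [-0.5, -0.4, 4.4]
grip_width: 0.076
finger_force: 27.8
```

```bash
cat > m.py <<'E'
from h import *
import sys
f=grab_frame("top");im=f["color"];save(f,sys.argv[1]);H,S,V=cv2.split(cv2.cvtColor(im,cv2.COLOR_RGB2HSV))
w=((S<50)&(V>170)).astype(np.uint8)
n,l,st,c=cv2.connectedComponentsWithStats(w)
o=np.array([.532,-.0958]);a=np.radians(25.4);F=np.array([[np.cos(a),np.sin(a)],[-np.sin(a),np.cos(a)]])
for i in range(1,n):
    if st[i,4]>15 and 190<c[i][0]<350 and 225<c[i][1]<350:
        d=F@(cast(f,c[i],.038)[0,:2]-o);print("white",st[i],c[i].round(1),"fixture",(d*1000).round(1),np.hypot(*d).round(4),"deg off line",np.degrees(np.arctan2(-d[0],d[1])).round(1))
s=observe();print(s["position"],np.degrees(s["tool_rot"]),s["qpos"],s["moment"])
E
python3 m.py t2
```

```text
white [314 215  21  35 301] [325.8 227.2] fixture [ 47.5 -85.8] 0.0981 deg off line -151.1
white [226 224  18  36 303] [232.4 237.3] fixture [97.6 73.3] 0.1221 deg off line -53.1
white [179 233  43  19 142] [199.9 241.7] fixture [113.7 129.4] 0.1723 deg off line -41.3
white [214 288   6  10  41] [216.6 291.8] fixture [ 19.3 135.4] 0.1368 deg off line -8.1
white [207 295   5   6  25] [209.  297.4] fixture [ 15.6 151.5] 0.1523 deg off line -5.9
[ 0.53183322 -0.09545184  0.0119439 ] [ 1.79945989e+02 -3.79701650e-02  4.54885414e+01] [ 0.18124445  0.72457087 -0.15606201  1.95401938  0.22596821  0.4783584
 -0.91410716] [ 0.01098545  0.14154593 -0.10753701]
```

Emit:
move_arm(plan=[[[0,0,0,0,0,0.6,0.6],[0,0,0,0,0,0.8,0.6],[0,0,0,0,0,0.8,0.6],[0,0,0,0,0,0.8,0.6],[0,0,0,0,0,0.8,0.6],[0,0,0,0,0,0.8,0.6],[0,0,0,0,0,0.8,0.6],[0,0,0,0,0,0.6,0.6],[0,0,0,0,0,0.5,0.6],[0,0,0,0,0,0,0.6]]])

```text
clock: 9.2
position: [0.5321, -0.0954, 0.012]
tool_rot: [3.141, -0.002, 0.113]
force: [1.2, 0.4, 6.7]
grip_width: 0.0759
finger_force: 28.3
```

```bash
cat > mw.py <<'E'
from h import *
import sys
s,f=wrist();im=f["color"];save(f,sys.argv[1]);H,S,V=cv2.split(cv2.cvtColor(im,cv2.COLOR_RGB2HSV))
w=((S<50)&(V>150)).astype(np.uint8)
n,l,st,c=cv2.connectedComponentsWithStats(w)
o=np.array([.532,-.0958]);a=np.radians(25.4);F=np.array([[np.cos(a),np.sin(a)],[-np.sin(a),np.cos(a)]])
for i in range(1,n):
    if st[i,4]>150:
        d=F@(cast(f,c[i],.038)[0,:2]-o)
        if np.hypot(*d)<.18: print("white",st[i],c[i].round(1),"fixture",(d*1000).round(1),np.hypot(*d).round(4),"deg off line",np.degrees(np.arctan2(-d[0],d[1])).round(1))
print(s["position"],np.degrees(s["tool_rot"]),s["qpos"].round(2),s["moment"])
E
python3 mw.py w2
```

```text
white [628 211  12  17 153] [634.4 219.7] fixture [ 12.8 -97.7] 0.0986 deg off line -172.5
white [627 239  13  15 161] [633.7 246.3] fixture [  4.8 -96.5] 0.0966 deg off line -177.2
white [ 201  244  249  208 4228] [315.4 318.7] fixture [12.9 -0.9] 0.013 deg off line -94.0
white [626 265  14  15 170] [632.9 272.3] fixture [ -3.3 -95.2] 0.0953 deg off line 178.0
white [625 290  15  15 171] [632.1 297.2] fixture [-11.4 -94. ] 0.0947 deg off line 173.1
white [  58  326   75   42 1345] [ 95.8 345.1] fixture [26.8 67.4] 0.0725 deg off line -21.7
white [243 352  37  32 889] [260.9 367.4] fixture [ 2.4 21.3] 0.0214 deg off line -6.4
white [158 359  18  14 155] [168.6 364.5] fixture [13.  48.8] 0.0505 deg off line -14.9
white [474 359  18  14 157] [480.5 364.5] fixture [-19.4 -45.4] 0.0494 deg off line 156.9
white [268 388  24  25 319] [279.6 400. ] fixture [-11.  20.] 0.0228 deg off line 28.8
[ 0.53207453 -0.09542508  0.01197858] [ 1.79984765e+02 -8.96367291e-02  6.44704514e+00] [ 0.06  0.72  0.01  1.96 -0.02  0.46 -1.38] [-0.10365556 -0.11154957 -0.1329934 ]
```

Emit:
move_arm(plan=[[[0,0,0,0,0,0.6,0.6],[0,0,0,0,0,0.8,0.6],[0,0,0,0,0,0.8,0.6],[0,0,0,0,0,0.8,0.6],[0,0,0,0,0,0.8,0.6],[0,0,0,0,0,0.8,0.6],[0,0,0,0,0,0.8,0.6],[0,0,0,0,0,0.6,0.6],[0,0,0,0,0,0.4,0.6],[0,0,0,0,0,0,0.6]]])

```text
clock: 10.25
position: [0.5321, -0.0958, 0.012]
tool_rot: [-3.141, -0.002, -0.557]
force: [1.2, -2.8, 7.7]
grip_width: 0.0755
finger_force: 28.4
```

```bash
python3 mw.py w3
```

```text
white [494   0  19  20 301] [503.    8.8] fixture [  15.5 -106.4] 0.1075 deg off line -171.7
white [515  23  19  21 305] [524.1  32.7] fixture [   7.5 -105. ] 0.1053 deg off line -175.9
white [536  47  18  20 288] [544.6  56.4] fixture [  -0.6 -103.6] 0.1036 deg off line 179.7
white [556  70  18  20 280] [564.5  79.4] fixture [  -8.7 -102.2] 0.1026 deg off line 175.2
white [575  93  18  19 264] [583.7 101.8] fixture [ -16.7 -100.7] 0.1021 deg off line 170.6
white [ 201  244  249  208 4228] [315.6 318.9] fixture [ 9.2 -8.7] 0.0127 deg off line -133.2
white [244 352  36  32 882] [261.1 367.3] fixture [14.8 15.2] 0.0212 deg off line -44.3
white [158 359  18  14 155] [168.6 364.5] fixture [40.2 30.2] 0.0503 deg off line -53.1
white [474 359  18  14 157] [480.5 364.5] fixture [-43.6 -23.6] 0.0496 deg off line 118.4
white [268 388  25  25 319] [279.8 399.9] fixture [ 3.5 22.4] 0.0227 deg off line -8.8
[ 0.53212815 -0.09583886  0.01196517] [-1.79968054e+02 -9.84950126e-02 -3.19300980e+01] [-0.05  0.74  0.17  1.97 -0.26  0.46 -1.82] [-0.60170876 -0.01224898 -0.03636062]
```

View pics/w3.png

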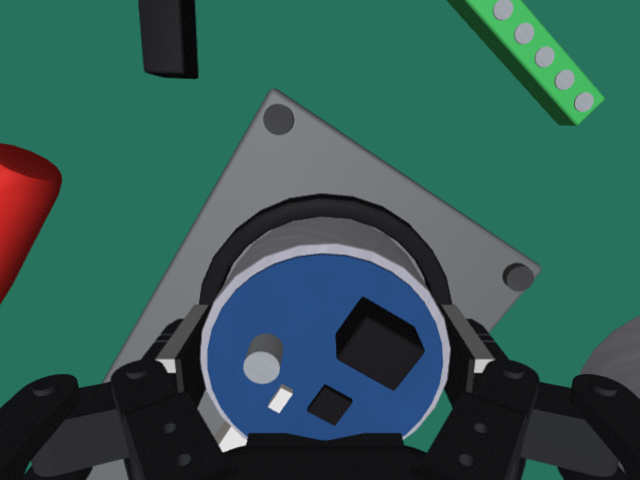

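Yaw is -32°: the relay is away from the head and the connector peeks out at (232,437) on the head side. Now I'll release and rise, then check the angle.

Emit:
move_arm(plan=[[[0,0,0,0,0,0,1],[0,0,0,0,0,0,1],[0,0,0,0,0,0,1],[0,0,0,0,0,0,1],[0,0,0,0,0,0,1],[0,0,-0.5,0,0,0,1],[0,0,-0.5,0,0,0,1],[0,0,-0.5,0,0,0,1],[0,0,-1,0,0,0,1],[0,0,-1,0,0,0,1]]])

```text
clock: 11.3
position: [0.5313, -0.0955, 0.0827]
tool_rot: [-3.141, -0.0, -0.556]
force: [0.4, 1.1, 0.5]
grip_width: 0.0855
finger_force: 0.0
```

Emit:
move_arm(plan=[[[0,0,-1,0,0,-1,1],[0,0,-1,0,0,-1,1],[0,0,-1,0,0,-1,1],[0,0,-1,0,0,-1,1],[0,0,-0.7,0,0,-1,1],[0,0,0,0,0,-1,1],[0,0,0,0,0,-1,1],[0,0,0,0,0,-1,1],[0,0,0,0,0,-1,1],[0,0,0,0,0,-0.55,1]]])

```text
clock: 12.3
position: [0.5313, -0.0956, 0.1763]
tool_rot: [3.141, -0.001, 0.448]
force: [-0.4, 0.8, -0.6]
grip_width: 0.0854
finger_force: 0.0
```

Emit:
move_arm(plan=[[[-1,-1,0,0,0,0,1],[-1,-1,0,0,0,0,1],[-1,-1,0,0,0,0,1],[0,-1,0,0,0,0,1],[0,-1,0,0,0,0,1],[0,-1,0,0,0,0,1],[0,-0.7,0,0,0,0,1],[0,0,0,0,0,0,1],[0,0,0,0,0,0,1],[0,0,0,0,0,0,1]]])

```text
clock: 13.3
position: [0.42, -0.0008, 0.1756]
tool_rot: [3.141, -0.0, 0.443]
force: [-0.1, -0.0, -0.6]
grip_width: 0.0854
finger_force: 0.0
```

```bash
python3 mw.py w4; python3 m.py t4 |head -6
```

```text
white [ 473   74  120  122 1021] [523.6 130.2] fixture [4.4 4.1] 0.0061 deg off line -46.9
white [532 100  15  16 190] [539.  107.4] fixture [18.5 -3.8] 0.0189 deg off line -101.6
white [287 104  18  11 174] [295.9 109.4] fixture [ 17.6 152.3] 0.1533 deg off line -6.6
white [ 321  104   19   70 1321] [330.  138.4] fixture [ -0.5 130.3] 0.1303 deg off line 0.2
white [355 105  57  10 381] [389.  110.6] fixture [16.9 92.4] 0.0939 deg off line -10.3
white [ 433  119   41   38 1363] [451.9 137.7] fixture [-0.1 50.4] 0.0504 deg off line 0.2
white [289 157  16  10 159] [296.5 161.5] fixture [-15.4 152.6] 0.1534 deg off line 5.8
white [354 157  55  10 406] [385.5 160.6] fixture [-14.9  93.3] 0.0945 deg off line 9.1
white [512 286 101  58 384] [557.6 304. ] fixture [-119.1  -37.3] 0.1247 deg off line 107.4
[ 0.41998634 -0.00081824  0.17562079] [ 1.79974726e+02 -2.66857897e-02  2.53772095e+01] [-0.11  0.28 -0.04  2.17  0.02  0.69 -1.29] [ 0.0015431  -0.04789162 -0.00644964]
white [180 233  42  19 126] [200.4 241.5] fixture [113.8 128.4] 0.1716 deg off line -41.5
white [257 253  57  40 354] [274.5 281.6] fixture [-4.9 35.6] 0.036 deg off line 7.8
white [284 259   5   5  22] [285.9 261.1] fixture [20.2  3.1] 0.0205 deg off line -81.2
white [232 278  21  12  83] [243.5 283.2] fixture [14.4 86.4] 0.0876 deg off line -9.5
white [247 296  14   7  57] [254.3 299.5] fixture [-19.4  80.2] 0.0825 deg off line 13.6
white [320 314  51  52 371] [335.3 347.7] fixture [-151.7  -14.7] 0.1524 deg off line 95.5
```

View pics/w4.png

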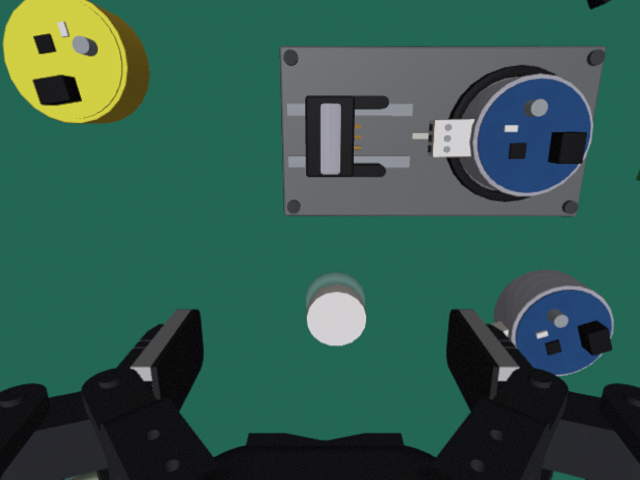

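The connector is now on the line: (452,138) in the wrist view, fixture (-0.1, 50.4) mm, 0.2° off. The head post is at (330,138). Next I'll go over the post and down to straddle it.

Emit:
move_arm(plan=[[[1,0.1,0,0,0,0,1],[1,0,0,0,0,0,1],[1,0,0,0,0,0,1],[0,0,0.8,0,0,0,1],[0,0,0.8,0,0,0,1],[0,0,0.8,0,0,0,1],[0,0,0.8,0,0,0,1],[0,0,0,0,0,0,1],[0,0,0,0,0,0,1],[0,0,0,0,0,0,1]]])

```text
clock: 14.4
position: [0.4751, 0.0236, 0.112]
tool_rot: [3.141, -0.001, 0.443]
force: [0.1, 0.0, 0.3]
grip_width: 0.0855
finger_force: 0.0
```

Emit:
move_arm(plan=[[[0,0,0.7,0,0,0,1],[0,0,0.7,0,0,0,1],[0,0,0.7,0,0,0,1],[0,0,0.8,0,0,0,1],[0,0,0.1,0,0,0,1],[0,0,0,0,0,0,1],[0,0,0,0,0,0,1],[0,0,0,0,0,0,1],[0,0,0,0,0,0,1],[0,0,0,0,0,0,1]]])

```text
clock: 15.4
position: [0.4749, 0.0238, 0.0516]
tool_rot: [3.141, -0.0, 0.444]
force: [-0.0, -0.6, 0.1]
grip_width: 0.0856
finger_force: 0.0
```

Emit:
move_arm(plan=[[[0,0,0,0,0,0,-0.9],[0,0,0,0,0,0,-0.9],[0,0,0,0,0,0,-0.9],[0,0,0,0,0,0,-0.9],[0,0,0,0,0,0,-0.9],[0,0,0,0,0,0,-0.9],[0,0,0,0,0,0,-0.9],[0,0,0,0,0,0,-0.9],[0,0,0,0,0,0,-0.9],[0,0,0,0,0,0,-0.9]]], grip_force=25)

```text
clock: 16.4
position: [0.4747, 0.0238, 0.0514]
tool_rot: [3.142, -0.0, 0.444]
force: [-0.7, -1.6, 3.4]
grip_width: 0.0109
finger_force: 28.6
```

The post is gripped (11 mm measured, 12 mm thick). Now driving the head forward.

Emit:
move_arm(plan=[[[0,0.3,0,0,0,0,-0.9],[0,0.3,0,0,0,0,-0.9],[0,0.3,0,0,0,0,-0.9],[0,0.3,0,0,0,0,-0.9],[0,0.3,0,0,0,0,-0.9],[0,0.3,0,0,0,0,-0.9],[0,0.3,0,0,0,0,-0.9],[0,0.15,0,0,0,0,-0.9],[0,0,0,0,0,0,-0.9],[0,0,0,0,0,0,-0.9]]])

```text
clock: 17.4
position: [0.4941, -0.0173, 0.0514]
tool_rot: [3.141, 0.0, 0.443]
force: [-1.5, -3.1, 4.8]
grip_width: 0.0116
finger_force: 28.7
```

Emit:
move_arm(plan=[[[0,0.1,0,0,0,0,-0.9],[0,0.1,0,0,0,0,-0.9],[0,0,0,0,0,0,-0.9],[0,0,0,0,0,0,-0.9],[0,0,0,0,0,0,-0.9],[0,0,0,0,0,0,-0.9],[0,0,0,0,0,0,-0.9],[0,0,0,0,0,0,-0.9],[0,0,0,0,0,0,-0.9],[0,0,0,0,0,0,-0.9]]])

```text
clock: 18.4
position: [0.4954, -0.02, 0.0513]
tool_rot: [-3.141, 0.0, 0.444]
force: [-3.6, 2.6, 8.3]
grip_width: 0.0112
finger_force: 29.2
```

Emit:
move_arm(plan=[[[0,0.1,0,0,0,0,-0.9],[0,0.08,0,0,0,0,-0.9],[0,0,0,0,0,0,-0.9],[0,0,0,0,0,0,-0.9],[0,0,0,0,0,0,-0.9],[0,0,0,0,0,0,-0.9],[0,0,0,0,0,0,-0.9],[0,0,0,0,0,0,-0.9],[0,0,0,0,0,0,-0.9],[0,0,0,0,0,0,-0.9]]])

```text
clock: 19.4
position: [0.4955, -0.0203, 0.0513]
tool_rot: [-3.137, 0.002, 0.447]
force: [-13.3, 23.2, 19.5]
grip_width: 0.0116
finger_force: 30.8
```

It's firmly against the stop: 27 N with no further motion. I'll relax the push, open partway, and rise.

Emit:
move_arm(plan=[[[0,-0.15,0,0,0,0,-0.9],[0,0,0,0,0,0,-0.9],[0,0,0,0,0,0,-0.2],[0,0,0,0,0,0,-0.2],[0,0,0,0,0,0,-0.2],[0,0,0,0,0,0,-0.2],[0,0,-0.5,0,0,0,-0.2],[0,0,-1,0,0,0,-0.2],[0,0,-1,0,0,0,-0.2],[0,0,-1,0,0,0,-0.2]]])

```text
clock: 20.4
position: [0.4959, -0.0211, 0.1227]
tool_rot: [3.142, -0.0, 0.444]
force: [0.7, -0.1, 0.7]
grip_width: 0.0342
finger_force: 0.0
```

Emit:
move_arm(plan=[[[-1,0,-1,0,0,0,-0.2],[-1,0,-1,0,0,0,-0.2],[-1,0,-1,0,0,0,-0.2],[-1,0,0,0,0,0,-0.2],[-0.5,0,0,0,0,0,-0.2],[0,0,0,0,0,0,-0.2],[0,0,0,0,0,0,-0.2],[0,0,0,0,0,0,-0.2],[0,0,0,0,0,0,-0.2],[0,0,0,0,0,0,-0.2]]])

```text
clock: 21.4
position: [0.4149, -0.0594, 0.1811]
tool_rot: [-3.141, 0.0, 0.444]
force: [0.0, -0.6, 0.4]
grip_width: 0.0338
finger_force: 0.0
```

```bash
python3 mw.py w5
```

```text
white [ 396   23  120  127 1256] [450.2  84.3] fixture [3.3 2.2] 0.004 deg off line -56.0
white [449  47  16  18 219] [456.9  55.4] fixture [20.4 -0.5] 0.0204 deg off line -91.4
white [ 313   48   20   73 1451] [322.5  84. ] fixture [ 3.5 84.6] 0.0847 deg off line -2.4
white [214  58  84  13 992] [255.1  63.7] fixture [ 15.6 127.5] 0.1285 deg off line -7.0
white [ 357   71   40   39 1455] [375.8  90.2] fixture [-0.2 50.1] 0.0501 deg off line 0.3
white [217 113  82  12 898] [258.1 118. ] fixture [-17.6 127.2] 0.1284 deg off line 7.9
white [ 412  245  136   94 1565] [454.7 296.6] fixture [-145.3  -13.9] 0.146 deg off line 95.5
white [ 238  250   60   55 2420] [267.1 275.9] fixture [-128.9  125.5] 0.1799 deg off line 45.8
[ 0.41489203 -0.05942882  0.18106438] [-1.79983813e+02  2.19853511e-02  2.54459218e+01] [ 0.04  0.27 -0.05  2.16  0.02  0.7  -1.15] [ 0.00502974 -0.00959012 -0.01271132]
```

View pics/w5.png

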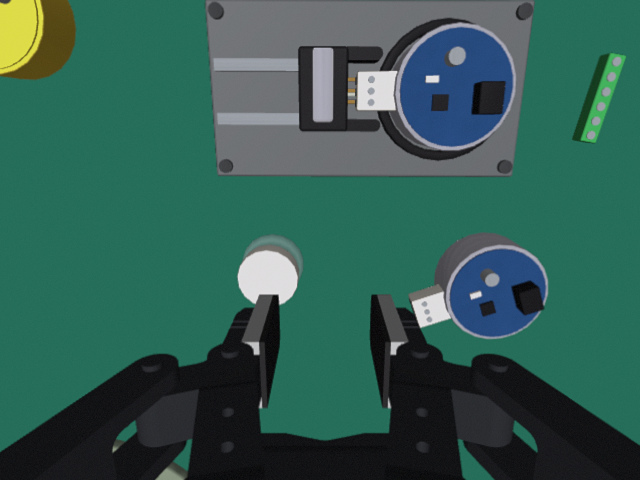

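The head is fully forward: post at (322,84), fixture y 84.6 mm. The fork straddles the connector at (376,90), 0.3° off the line. The gripper is clear, so I'm handing in.

```bash
python3 -c "
from workcell import job_done
print(job_done())"
```

```text
the job is handed in; nothing more can be done
None
```

I turned the module in its nest until the connector pointed at the head (0.3° off the line), pushed the head to its stop with the fork astride the connector, and handed the job in at about 21 s; the hand-in returned no verdict.

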